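# Dress the sprung tweezers' tips and hold them at the marked gap

## Task

Lift the sprung tweezers out of their stand and, with their tips pinched shut and pointing down, press gently on the spring-mounted lapping plate, to about half its travel, and draw the tips in a slow, steady stroke from the engraved line at its square end to the line at its rounded end without losing contact. Then lift the tweezers well clear of everything, at least 10 cm above the table, and, still upright with tips down, squeeze them so that the tip gap stands steady at the mark, 12 mm. Finish while still holding the tweezers there at that gap; leave the other things on the bench where they are.

Things in the scene. Friction and masses are not known exactly. Their poses are not given: they have to be found in the camera images.
- tweezers: steel sprung tweezers, 100 mm tall, about 65 g, standing tips down in the slot of tool_stand. Origin at tip level, midway between the tips; z points up to the bow, y along the line on which the two like arms open and close evenly, x across the arms' width. The arms are hinged together at y = 0, z = 95 mm. Squeeze them along y at the dark thumb pads, z = 55 mm.
- pad_left (a point): outermost line of the thumb pad of the arm on the -y side: a round bar 14 mm in diameter, 18 mm wide (x); at y = -19, z = 56 mm in the tweezers' frame when open. Width over both pads: 38 mm open, 31 mm at the marked 12 mm gap, 26 mm with the tips shut.
- pad_right (a point): the same on the +y side; y = +19, z = 56 mm when open
- gap_mark (a point): black line on the aluminium strip fixed across the -y arm, on both sides of the tweezers, 30 mm above the tips; the +y arm's inner edge stands at this line when the tip gap is 12 mm
- tweezer_arm (a joint): angle by which each arm is squeezed in (both move alike), rad: 0 open (gap 28 mm), 0.086 at the marked 12 mm gap, 0.150 tips shut. Gap in mm = 187 x sin(0.1503 - angle). Sprung: squeezing at the pads takes about 3 N open, 6.5 N at the mark, 9 N to shut; 20 to 40 N on the shut tweezers does no harm and holds them firmly for the stroke.
- tip_left (a point): inner side of the -y arm's rounded tip (tip radius 2.5 mm); shut, both tips meet at x = y = 0 and reach 1 mm below the origin's level
- tip_right (a point): inner side of the +y arm's rounded tip; its distance to tip_left is the tip gap
- tool_stand: dark wooden block 64 x 100 x 30 mm, fixed, with one slot, 11 mm (x) by 45 mm (y) and 24 mm deep, at its centre; the tweezers' tips stand on the slot floor, 6 mm above the table, their y along the slot. Origin under its centre.
- lap_base: fixed aluminium base of the lapping plate, 130 x 60 x 14 mm; origin on the table under the middle of the plate; x runs from the plate's square end to its rounded end
- lap_plate (a joint): how far the dark steel lapping plate is pressed down, in m: 0 free (top face 36 mm above the table), at most 0.008. The plate is 115 mm long (x), 44 mm wide; its -x end is square, its +x end a half round. Spring: about 0.6 N starts it, 3.4 N at 4 mm, 6.2 N at the 8 mm stop.
- lap_start (a point): middle of the engraved line near the square end, on the top face (40 mm from lap_mid)
- lap_mid (a point): middle of the plate's top face; x runs towards the rounded end, y across
- lap_end (a point): middle of the engraved line near the rounded end, on the top face (40 mm from lap_mid)
- eyepiece: chrome telescope eyepiece standing upright, 39 mm across, 62 mm tall; origin under its centre; a bystander
- dust_cap: black plastic ring cap lying flat, 38 mm across, 16 mm tall; origin under its centre; a bystander
- collimator: red laser collimator standing upright, 42 mm across, 90 mm tall; origin under its centre; a bystander
- eyepiece_case: closed frosted white plastic case, 92 x 142 x 63 mm; origin under its centre; a bystander
- hex_wrench: steel L-shaped hex wrench lying flat, 6 mm thick, long leg 95 mm along its x, short leg 25 mm; origin under the middle of the long leg; a bystander
- focuser_key: flat black focuser key lying flat, 75 mm long along its x, 7 mm thick; origin under its middle; a bystander
There are look-alikes about, which are no part of the job. Leave any blue or red look-alike of the tweezers alone. What is shaped like the lap_base but turquoise is not meant.

How it is judged (in metres and radians):
On the way, in this order (a step that is already met when the one before it is completed fails the run):
1. shut tips press the plate at the line by its square end (1.5 to 7 mm down) (value of joint lap_plate between 0.0015 and 0.007 m and contact force between tweezers and lap_base above 0.3 N and distance between tip_left and tip_right below 0.004 m and contact force between the fingers and lap_base below 0.1 N and y of tip_left in the frame of lap_mid between -0.02 and 0.02 m and x of tip_left in the frame of lap_mid between -0.054 and -0.03 m), for 0.1 s.
2. still pressed and shut, -30 to -20 mm along from the plate's middle towards the rounded end (value of joint lap_plate between 0.0015 and 0.007 m and contact force between tweezers and lap_base above 0.3 N and distance between tip_left and tip_right below 0.004 m and contact force between the fingers and lap_base below 0.1 N and y of tip_left in the frame of lap_mid between -0.02 and 0.02 m and x of tip_left in the frame of lap_mid between -0.03 and -0.02 m), for 0.1 s.
3. still pressed and shut, -20 to -10 mm along from the plate's middle towards the rounded end (value of joint lap_plate between 0.0015 and 0.007 m and contact force between tweezers and lap_base above 0.3 N and distance between tip_left and tip_right below 0.004 m and contact force between the fingers and lap_base below 0.1 N and y of tip_left in the frame of lap_mid between -0.02 and 0.02 m and x of tip_left in the frame of lap_mid between -0.02 and -0.01 m), for 0.1 s.
4. still pressed and shut, -10 to 0 mm along from the plate's middle towards the rounded end (value of joint lap_plate between 0.0015 and 0.007 m and contact force between tweezers and lap_base above 0.3 N and distance between tip_left and tip_right below 0.004 m and contact force between the fingers and lap_base below 0.1 N and y of tip_left in the frame of lap_mid between -0.02 and 0.02 m and x of tip_left in the frame of lap_mid between -0.01 and 0 m), for 0.1 s.
5. still pressed and shut, 0 to 10 mm along from the plate's middle towards the rounded end (value of joint lap_plate between 0.0015 and 0.007 m and contact force between tweezers and lap_base above 0.3 N and distance between tip_left and tip_right below 0.004 m and contact force between the fingers and lap_base below 0.1 N and y of tip_left in the frame of lap_mid between -0.02 and 0.02 m and x of tip_left in the frame of lap_mid between 0 and 0.01 m), for 0.1 s.
6. still pressed and shut, 10 to 20 mm along from the plate's middle towards the rounded end (value of joint lap_plate between 0.0015 and 0.007 m and contact force between tweezers and lap_base above 0.3 N and distance between tip_left and tip_right below 0.004 m and contact force between the fingers and lap_base below 0.1 N and y of tip_left in the frame of lap_mid between -0.02 and 0.02 m and x of tip_left in the frame of lap_mid between 0.01 and 0.02 m), for 0.1 s.
7. still pressed and shut, 20 to 30 mm along from the plate's middle towards the rounded end (value of joint lap_plate between 0.0015 and 0.007 m and contact force between tweezers and lap_base above 0.3 N and distance between tip_left and tip_right below 0.004 m and contact force between the fingers and lap_base below 0.1 N and y of tip_left in the frame of lap_mid between -0.02 and 0.02 m and x of tip_left in the frame of lap_mid between 0.02 and 0.03 m), for 0.1 s.
8. still pressed and shut, at the line by the rounded end (value of joint lap_plate between 0.0015 and 0.007 m and contact force between tweezers and lap_base above 0.3 N and distance between tip_left and tip_right below 0.004 m and contact force between the fingers and lap_base below 0.1 N and y of tip_left in the frame of lap_mid between -0.02 and 0.02 m and x of tip_left in the frame of lap_mid between 0.03 and 0.058 m), for 0.1 s.
9. lifted clear, the tip gap steady at the mark (height (world z) of tip_left above 0.1 m and distance between tip_left and tip_right between 0.009 and 0.015 m and contact force between the fingers and tweezers above 1 N and angle between tweezers's own z axis and vertical below 0.35 rad and linear speed of tweezers below 0.02 m/s and velocity of joint tweezer_arm between -0.05 and 0.05 rad/s and contact force between tweezers and lap_base below 0.1 N and contact force between tweezers and tool_stand below 0.1 N), for 0.8 s.
At the end, for the whole second after the job is handed in: the fingers hold the tweezers upright (within 20 degrees) and at rest, tips at least 100 mm above the table and touching neither plate nor stand, the tip gap 12 mm within 3 mm (all of step 9); the arm keeps its last pose, push and grip.
It fails at once if the plate is struck or pressed hard (over 20 N) (contact force between tweezers and lap_base above 20 N).
It fails at once if a bystander is disturbed (moved over 20 mm) (distance of any of eyepiece, dust_cap, collimator, eyepiece_case, hex_wrench, focuser_key from where it was at the start of the episode above 0.02 m).
It also fails if it takes over 54 s, if anything falls off the work surface, if the arm or the gripper's body presses on something with over 40 N, if the wrist force passes 120 N, or if a joint passes its speed limit or range.

## Robot

A 7-joint arm with a two-finger parallel gripper is mounted at the origin on the work surface. World frame = base frame: x ahead of the robot, y to its left, z up, the work surface at z = 0. Lengths are in mm, angles in rad, forces in N, time in s.
With the tool pointing down it reaches from about 350 to 900 mm from the base axis. Payload 8.1 kg.
Tool frame: the origin (TCP) lies on the centre line of the jaws, within the pads' length; the fingertips stand 11 mm ahead of it and the grasp point (between the pads) lies 8 mm behind it; z points along the fingers, y is the line along which they close (so a half turn about z gives the same grasp; the last joint's range is limited). The gripper opens to 92 mm and grips with 3 to 60 N. Pads are 19 mm wide; open, the fingers measure 130 mm over their backs; the gripper's body (75 mm by 190 mm) begins 47 mm behind the grasp point.
Start: joints at [1.161, 0.434, 0.025, 1.573, -0.012, 1.134, -0.075], TCP at [188.732, -595.836, 237.742] pointing down, gripper open.
Joint ranges: [-2.62, 2.62], [-0.44, 2.09], [-1.27, 1.32], [0.08, 2.57], [-1.32, 4.46], [0.12, 2], [-2.74, 2.74]. Speed limits (rad/s): [2.22, 2.22, 3.01, 3.01, 3.14, 3.14, 3.14].

## Interface

Orientations are given as a unit quaternion [x, y, z, w].
In Python, from station import read_state, camera, finish_job, find_in, cut_out, pinpoint gives the robot as it stands.
- The arm moves only by the tool step_arm, never from a script. Its arguments are lists of equal length, an entry for each row: "claw": the opening, from -1 (shut) to 1 (fully open); "delta_pos": the shift along the tool's x, y, z normalised to -1 to 1, where 1 is 0.2 m, a list of three; "rot": the turn, a rotation vector about the tool's x, y, z normalised to -1 to 1, where 1 is 60 degrees, a list of three. In form: {"claw": [claw, ...], "delta_pos": [[tx, ty, tz], ...], "rot": [[rx, ry, rz], ...]}. A call has 1 to 20 rows; each row is the pose to reach, as a shift and turn from the pose commanded when the call began, along the tool's axes at that moment; what a row does not reach only later rows make up. A row lasts 1/12 s, in which the tool goes at most 41.7 mm and 7.16 degrees, less where a joint would pass 70% of its speed; a pose out of reach is approached as far as the arm can. A call with a number of a shift or a turn outside -1 to 1 is refused whole. A call with a gripper value outside its range is refused whole. The fingers move at their own pace and stop on an object; "squeeze" is the grip in N (left out, the last holds). Time passes only in rows, so rows that repeat a pose let the fingers close. It gives the time, the measured TCP pose, the force, the opening and the grip force at its end, in the units of the state.
- read_state(): the state, without advancing time (a new reading comes with each control period).
- camera(name): name is "scene" or "side" or "wrist"; returns a dict with "pixels" (420x560x3 uint8, red, green, blue), "range_z" (420x560 float32, mm along the optical axis (not along the pixel's ray), 0 where there is no reading), "mtx" (3x3 intrinsics, pixels), "cam_to_world" (4x4, takes a point from camera to world coordinates); the wrist camera has in their place "mount" (4x4, takes a point from camera to tool coordinates, whose origin is the TCP and whose axes are the flange's). Camera axes: x right, y down, z forward; pixel columns grow to the right and rows downward; lengths in mm; the calibration is good to about 2 mm. A picture is of the moment at which its call begins: read the wrist's pose just before it.
- finish_job(): hands the job in; it is judged then, once.
Trained networks look in a picture, given as the dict that the camera call returned (one of the last four; its "shot" number tells which), for a name from the list of things; names that differ only in an ending like _2 or _b are one class to them, and where a whole thing is asked for, a point or a joint stands for the part that bears it (a point fixed in the world has none). Each returns a list of dicts, best first, with "score" (0 to 1); they miss things now and then, are a little off and sometimes report something else, mostly with a low value. They report only what shows in the picture. A call takes as long as a camera call. They do not tell look-alikes from the thing itself.
- find_in(picture, query): "xy" ([column, row] in pixels, amid what is visible of it).
- cut_out(picture, query): "mask" (420x560 bool, what is visible of it) and "xy" ([column, row] in pixels, amid what is visible of it).
- pinpoint(picture, query): "xy" ([column, row] in pixels: a listed point, or the origin of a listed thing).
The state is a dict: "time_s": time; "joint_positions": joint angles; "joint_velocities": joint speeds; "joint_efforts": joint torques, N m; "eef_pos": TCP position; "eef_rot": TCP orientation; "wrist_force": force on the tool from outside, world axes, zero at the start; "torque": the same for the moment, N m; "gripper_width": finger opening in mm; "finger_force": force on a finger pad.
Only numpy, scipy, OpenCV 4.12 (cv2) and the standard library are available. Lean on these libraries where they do the work, as an engineer would, in place of code of your own. Each camera call takes 0.05 s, during which the arm holds its last target. There are 200 camera calls.

## Working session

There is one attempt and no reset: what is moved stays moved. The work goes in short steps, Python scripts to look and compute and a tool call to move; the robot and the scene stay as the last step left them, time stands still between calls to the robot, and variables do not carry over. Pictures are saved under pics/ and viewed, at most 10 in all, crops included, and the job is handed in when it is done.

Besides the shell and the picture viewer there is one more tool, called after ">>>" by a JSON object that holds its "method" and its "body". step_arm: Moves the arm, as the interface text tells. Its arguments: {"type":"object","properties":{"claw":{"type":"array"},"delta_pos":{"type":"array"},"rot":{"type":"array"},"squeeze":{"type":"number"}},"required":["claw","delta_pos","rot"]}

```bash
mkdir -p pics; cat > h.py <<'E'
import numpy as np, cv2
from station import *
from scipy.spatial.transform import Rotation as R
def c2w(p,s=None):
    if 'cam_to_world' in p: return np.array(p['cam_to_world'])
    T=np.eye(4);T[:3,:3]=R.from_quat(s['eef_rot']).as_matrix();T[:3,3]=s['eef_pos'];return T@np.array(p['mount'])
def ray(p,xy,s=None):
    T=c2w(p,s);d=np.linalg.inv(np.array(p['mtx']))@[xy[0],xy[1],1];return T[:3,3],T[:3,:3]@d
def onz(p,xy,z,s=None):
    o,d=ray(p,xy,s);return o+d*(z-o[2])/d[2]
def cloud(p,mask,s=None):
    v,u=np.nonzero(mask&(p['range_z']>0));z=p['range_z'][v,u]
    c=np.linalg.inv(np.array(p['mtx']))@np.vstack([u,v,np.ones(len(u))])*z
    T=c2w(p,s);return (T[:3,:3]@c).T+T[:3,3]
def save(p,n):cv2.imwrite('pics/'+n,p['pixels'][:,:,::-1])
E
python3 - <<'E'
from h import *
np.set_printoptions(precision=1,suppress=True)
s=read_state();print(s)
for n in ['scene','side']:
    p=camera(n);save(p,n+'.png')
    for q in ['tweezers','tool_stand','lap_base']:
        for r in cut_out(p,q)[:4]:
            c=cloud(p,r['mask']);print(n,q,round(r['score'],2),np.array(r['xy']),np.median(c,0) if len(c) else None,len(c))
    for q,z in [('pad_left',61),('pad_right',61),('tool_stand',0),('lap_start',36),('lap_mid',36),('lap_end',36)]:
        for r in pinpoint(p,q)[:3]: print(n,q,round(r['score'],2),np.array(r['xy']),onz(p,r['xy'],z))
E
```

```text
{'time_s': 0.0, 'joint_positions': array([ 1.2,  0.4,  0. ,  1.6, -0. ,  1.1, -0.1]), 'joint_velocities': array([-0.,  0., -0.,  0., -0.,  0.,  0.]), 'joint_efforts': array([ -0. , -66.8,   1. , -31.4,  -0.1,   0. ,   0. ]), 'eef_pos': array([ 188.5, -595.4,  237. ]), 'eef_rot': array([ 1. ,  0.2, -0. , -0. ]), 'wrist_force': array([ 0.3, -0.3, -0.6]), 'torque': array([-0.1, -0. , -0. ]), 'finger_force': 0.0, 'gripper_width': 91.94184861915556}
scene tweezers 0.65 [200.4 247.3] [ 583.6 -173.    63.9] 245
scene tweezers 0.48 [173.3 217.2] [ 489.4 -202.7   60.5] 182
scene tweezers 0.47 [204.9 204.1] [ 484.5 -129.9   58.9] 226
scene tool_stand 0.87 [206.5 260. ] [ 594.6 -175.5   27.5] 1123
scene lap_base 0.77 [321.2 196.3] [531.4 140.7  32.2] 1147
scene lap_base 0.22 [203.9 243. ] [ 586.5 -163.7   65. ] 85
scene pad_left 0.65 [208.7 211.5] [ 503.2 -127.8   61. ]
scene pad_left 0.63 [342. 309.] [832.7  50.8  61. ]
scene pad_left 0.46 [192.4 243.9] [ 571.7 -186.6   61. ]
scene pad_right 0.52 [199.1 200.9] [ 466.7 -139.5   61. ]
scene pad_right 0.39 [275.9 254. ] [663.8 -26.5  61. ]
scene 
[... 904 characters left out ...]
ad_left 0.44 [375.6 179.5] [ 495.5 -193.4   61. ]
side pad_left 0.4 [338.5 172.5] [ 575.1 -197.8   61. ]
side pad_right 0.69 [387.1 198.5] [ 464.7 -120.7   61. ]
side pad_right 0.66 [395.2 182.4] [ 455.5 -194.7   61. ]
side pad_right 0.5 [331.4 176.4] [ 585.5 -174.1   61. ]
side tool_stand 0.64 [330.5 202.7] [ 580.9 -169.     0. ]
side tool_stand 0.5 [398.8 262.8] [423.9  -9.7   0. ]
side lap_start 0.94 [354.9 311.4] [475.7 165.6  36. ]
side lap_start 0.82 [288.  400.9] [522.6 319.9  36. ]
side lap_mid 0.74 [258.3 377.8] [563.1 304.7  36. ]
side lap_mid 0.6 [332.8 291.9] [512.4 138.8  36. ]
side lap_end 0.7 [229.9 366.6] [599.8 302.2  36. ]
side lap_end 0.61 [311.7 277.1] [549.4 118.5  36. ]
```

View pics/scene.png

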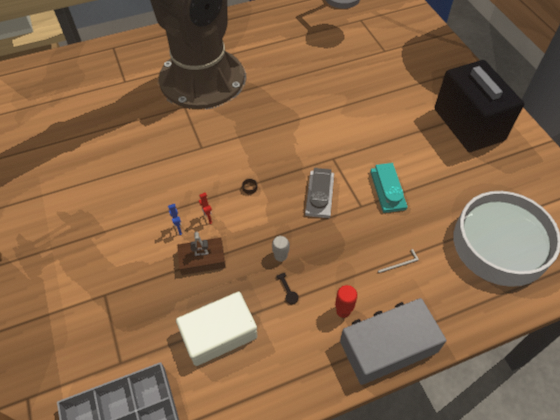

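View pics/side.png

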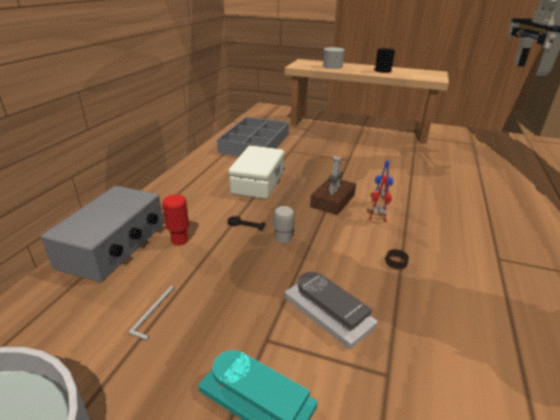

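The steel tweezers stand in the dark wooden stand at scene (201,247). Their look-alikes are blue at (174,217) and red at (205,205). The grey lap base is at (320,192) and the turquoise look-alike at (388,187). The steel tweezers and the grey lap fit the description. I'll confirm with one crop while working out the yaw angles.

```bash
python3 - <<'E'
from h import *
np.set_printoptions(precision=3,suppress=True)
s=read_state();Rm=R.from_quat(s['eef_rot']).as_matrix();print(Rm)
p=camera('scene');cv2.imwrite('pics/crop.png',cv2.resize(p['pixels'][160:280,150:350,::-1],None,fx=4,fy=4))
r=cut_out(p,'tool_stand')[0];c=cloud(p,r['mask']);c=c[(c[:,2]>26)&(c[:,2]<34)]
b=cv2.minAreaRect(c[:,:2].astype(np.float32));print(b, cv2.boxPoints(b))
d=np.array([575,-170,260])-s['eef_pos'];print('tool delta/200',Rm.T@d/200)
w=camera('wrist');print(w['mount'],w['mtx'])
E
```

```text
[[ 0.953  0.302 -0.   ]
 [ 0.302 -0.953 -0.   ]
 [-0.     0.    -1.   ]]
((581.6051635742188, -174.58154296875), (98.27132415771484, 67.18741607666016), 78.80989837646484) [[ 539.115 -216.264]
 [ 605.025 -229.302]
 [ 624.096 -132.899]
 [ 558.186 -119.861]]
tool delta/200 [ 2.484 -1.447 -0.111]
[[   0.      -0.967   -0.255   68.062]
 [   1.       0.001   -0.001   -0.252]
 [   0.001   -0.255    0.967 -145.682]
 [   0.       0.       0.       1.   ]] [[318.523   0.    282.257]
 [  0.    318.523 208.362]
 [  0.      0.      1.   ]]
```

View pics/crop.png

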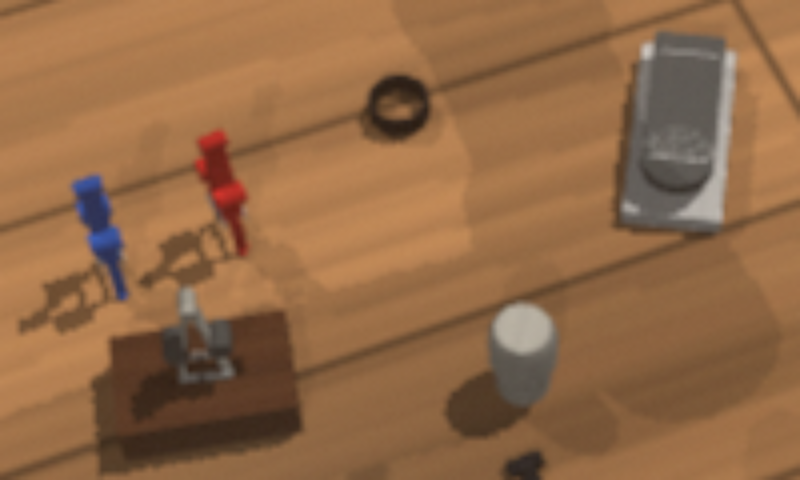

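The crop shows bare steel tweezers in the stand at crop (200,340). The grey lap is at (685,115), with its square end at the top and its rounded end at the bottom. I'll move above the stand.

>>> {"method": "step_arm", "body": {"claw": [1,1,1,1,1], "delta_pos": [[0.83,-0.48,-0.04],[0.83,-0.48,-0.04],[0.83,-0.48,-0.04],[0.83,-0.48,-0.04],[0.83,-0.48,-0.04]], "rot": [[0,0,0],[0,0,0],[0,0,0],[0,0,0],[0,0,0]]}}

```text
time_s: 1.57
eef_pos: [321.5, -450.4, 246.1]
eef_rot: [0.988, 0.155, 0.001, -0.0]
wrist_force: [0.6, 0.5, -0.7]
gripper_width: 92.1
finger_force: 0.0
```

>>> {"method": "step_arm", "body": {"claw": [1,1,1,1,1], "delta_pos": [[0.83,-0.48,-0.04],[0.83,-0.48,-0.04],[0.83,-0.48,-0.04],[0.83,-0.48,-0.04],[0.83,-0.48,-0.04]], "rot": [[0,0,0],[0,0,0],[0,0,0],[0,0,0],[0,0,0]]}}

```text
time_s: 1.98
eef_pos: [450.4, -308.2, 254.2]
eef_rot: [0.988, 0.155, 0.001, -0.0]
wrist_force: [1.0, -0.2, -0.9]
gripper_width: 91.8
finger_force: 0.0
```

>>> {"method": "step_arm", "body": {"claw": [1,1,1,1,1,1,1,1], "delta_pos": [[0.83,-0.48,-0.04],[0.83,-0.48,-0.04],[0.83,-0.48,-0.04],[0.83,-0.48,-0.04],[0.83,-0.48,-0.04],[0.83,-0.48,-0.04],[0.83,-0.48,-0.04],[0.83,-0.48,-0.04]], "rot": [[0,0,0.48],[0,0,0.48],[0,0,0.48],[0,0,0.48],[0,0,0.48],[0,0,0.48],[0,0,0.48],[0,0,0.48]]}}

```text
time_s: 2.65
eef_pos: [576.2, -171.4, 261.5]
eef_rot: [0.995, -0.098, -0.0, 0.0]
wrist_force: [-0.0, -0.4, -0.2]
gripper_width: 92.0
finger_force: 0.0
```

```bash
cat > look.py <<'E'
from h import *
np.set_printoptions(precision=2,suppress=True)
s=read_state();p=camera('wrist');save(p,'w1.png')
for q,z in [('pad_left',62),('pad_right',62),('gap_mark',36),('tweezers',6),('tool_stand',0)]:
    for r in pinpoint(p,q)[:2]: print(q,round(r['score'],2),np.array(r['xy']),onz(p,r['xy'],z,s))
for q,a,b in [('tool_stand',26,34),('tweezers',55,75),('tweezers',90,112)]:
    for r in cut_out(p,q)[:2]:
        c=cloud(p,r['mask'],s);c=c[(c[:,2]>a)&(c[:,2]<b)]
        if len(c)>4:
            rc=cv2.minAreaRect(c[:,:2].astype(np.float32));print(q,a,round(r['score'],2),len(c),c.mean(0),rc)
E
python3 look.py
```

```text
pad_left 0.84 [325.2 244.1] [ 501.71 -207.24   62.  ]
pad_left 0.75 [300.  184.4] [ 576.18 -191.26   62.  ]
pad_right 0.56 [269.4 184.8] [ 582.26 -158.18   62.  ]
pad_right 0.5 [326.  275.4] [ 462.39 -201.84   62.  ]
gap_mark 0.82 [318.8 246.9] [ 488.94 -200.54   36.  ]
gap_mark 0.61 [284.7 181.4] [ 578.17 -174.72   36.  ]
tweezers 0.9 [317.5 245.4] [ 478.95 -200.48    6.  ]
tweezers 0.8 [266.6 253.9] [ 480.2  -130.82    6.  ]
tool_stand 0.62 [287.5 176.5] [ 577.46 -178.53    0.  ]
tool_stand 0.61 [283.7 180.8] [ 572.91 -172.65    0.  ]
tool_stand 26 0.64 3600 [ 580.13 -176.57   28.75] ((577.4293823242188, -176.2445831298828), (100.04810333251953, 63.76237106323242), 78.8084945678711)
tweezers 55 0.83 243 [ 489.69 -203.55   62.05] ((484.5867004394531, -203.74891662597656), (26.791385650634766, 17.567251205444336), 1.5320334434509277)
tweezers 55 0.59 384 [ 578.44 -175.5    65.88] ((577.5606079101562, -175.427001953125), (36.53752899169922, 17.80510902404785), 77.83065032958984)
tweezers 90 0.59 170 [ 578.19 -175.    102.68] ((577.4647216796875, -174.90113830566406), (8.89380931854248, 16.110952377319336), 78.811279296875)
```

View pics/w1.png

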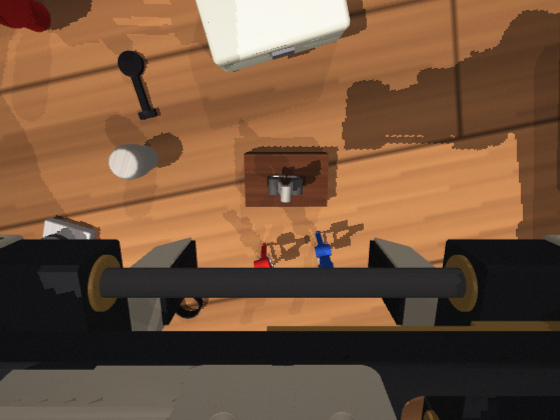

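The steel tweezers stand at (287,187) in the stand, with the gripper aligned to them. Blue (323,250) and red (262,258) stay clear. I'll descend.

>>> {"method": "step_arm", "body": {"claw": [1,1,1,1,1,1,1,1,1,1], "delta_pos": [[0.01,0.018,0.2],[0.01,0.018,0.4],[0.01,0.018,0.6],[0.01,0.018,0.75],[0.01,0.018,0.75],[0.01,0.018,0.82],[0.01,0.018,0.9],[0.01,0.018,0.96],[0.01,0.018,1],[0.01,0.018,1]], "rot": [[0,0,0],[0,0,0],[0,0,0],[0,0,0],[0,0,0],[0,0,0],[0,0,0],[0,0,0],[0,0,0],[0,0,0]]}}

```text
time_s: 3.93
eef_pos: [577.4, -174.8, 61.1]
eef_rot: [0.995, -0.098, -0.001, -0.0]
wrist_force: [-0.3, -0.4, 0.5]
gripper_width: 92.2
finger_force: 0.0
```

>>> {"method": "step_arm", "body": {"claw": [1,1,0.2,-0.2,-0.3,-0.4,-0.5,-0.6,-0.7,-0.8,-0.9,-1,-1,-1,-1], "delta_pos": [[0,0,0.02],[0,0,0.02],[0,0,0.02],[0,0,0.02],[0,0,0.02],[0,0,0.02],[0,0,0.02],[0,0,0.02],[0,0,0.02],[0,0,0.02],[0,0,0.02],[0,0,0.02],[0,0,0.02],[0,0,0.02],[0,0,0.02]], "rot": [[0,0,0],[0,0,0],[0,0,0],[0,0,0],[0,0,0],[0,0,0],[0,0,0],[0,0,0],[0,0,0],[0,0,0],[0,0,0],[0,0,0],[0,0,0],[0,0,0],[0,0,0]], "squeeze": 30}}

```text
time_s: 5.18
eef_pos: [577.7, -174.8, 57.7]
eef_rot: [0.995, -0.098, -0.0, -0.0]
wrist_force: [0.3, -1.0, -0.4]
gripper_width: 24.0
finger_force: 30.0
```

>>> {"method": "step_arm", "body": {"claw": [-1,-1,-1,-1,-1,-1,-1,-1,-1], "delta_pos": [[0,0,-0.05],[0,0,-0.15],[0,0,-0.3],[0,0,-0.45],[0,0,-0.6],[0,0,-0.75],[0,0,-0.8],[0,0,-0.8],[0,0,-0.8]], "rot": [[0,0,0],[0,0,0],[0,0,0],[0,0,0],[0,0,0],[0,0,0],[0,0,0],[0,0,0],[0,0,0]]}}

```text
time_s: 5.93
eef_pos: [577.7, -174.8, 217.9]
eef_rot: [0.995, -0.098, 0.0, 0.0]
wrist_force: [-0.5, 0.3, -1.1]
gripper_width: 24.3
finger_force: 30.0
```

```bash
cat > see.py <<'E'
from h import *
import sys
np.set_printoptions(precision=2,suppress=True)
s=read_state();print(s['eef_pos'],R.from_quat(s['eef_rot']).as_matrix(),s['wrist_force'],s['gripper_width'],s['finger_force'])
ims=[]
for n in ['scene','side']:
    p=camera(n)
    T=np.linalg.inv(c2w(p));q=np.array(p['mtx'])@(T[:3,:3]@(s['eef_pos']-[0,0,20])+T[:3,3]);u,v=(q[:2]/q[2]).astype(int)
    u=max(u,70);v=max(v,70);ims.append(cv2.resize(p['pixels'][v-70:v+70,u-70:u+70,::-1],(400,400),interpolation=cv2.INTER_CUBIC))
    for k in ['tip_left','tip_right','pad_left','pad_right','gap_mark']:
        for r in pinpoint(p,k)[:2]:
            # point in the vertical plane (through TCP) facing the camera
            o,d=ray(p,r['xy']);t=np.dot(s['eef_pos'][:2]-o[:2],d[:2])/np.dot(d[:2],d[:2])
            print(n,k,round(r['score'],2),np.array(r['xy']),o+d*t)
cv2.imwrite('pics/'+sys.argv[1],np.hstack(ims))
w=camera('wrist')
for k in ['lap_start','lap_mid','lap_end']:
    for r in pinpoint(w,k)[:2]: print(k,round(r['score'],2),np.array(r['xy']),onz(w,r['xy'],36,s))
E
python3 see.py t1.png
```

```text
[ 577.7  -174.82  217.9 ] [[ 0.98 -0.19  0.  ]
 [-0.19 -0.98 -0.  ]
 [ 0.    0.   -1.  ]] [-0.46  0.35 -1.14] 24.291346275510914 29.99991685152054
scene tip_left 0.68 [179.9 236.3] [ 577.02 -207.35  113.91]
scene tip_left 0.65 [206.1 221.8] [ 580.9  -147.93  140.84]
scene tip_right 0.41 [191.  216.5] [ 577.71 -174.73  171.46]
scene tip_right 0.21 [274.5 253. ] [634.18 -18.95  11.89]
scene pad_left 0.67 [180.7 202.8] [ 577.04 -186.9   225.25]
scene pad_left 0.44 [175.5 221.6] [ 577.   -206.9   170.21]
scene pad_right 0.43 [194.3 200.3] [ 579.07 -160.76  222.36]
scene gap_mark 0.68 [276.6 252.9] [637.1  -14.95  14.47]
scene gap_mark 0.58 [208.4 214. ] [ 582.29 -140.09  167.42]
side tip_left 0.74 [368.8 216.5] [ 496.11 -179.09  -22.79]
side tip_left 0.55 [373.1 200.6] [ 492.68 -178.88   18.27]
side tip_right 0.61 [344.1 127.9] [ 570.3  -175.95  169.47]
side tip_right 0.49 [385.1 222. ] [ 460.27 -175.29  -26.44]
side pad_left 0.5 [374.2 181.5] [ 496.86 -179.13   63.02]
side pad_left 0.48 [347.2  97.9] [ 570.67 -175.9   228.4 ]
side pad_right 0.64 [389.5 200. ] [ 459.96 -175.24   28.55]
side pad_right 0.55 [392.5 182.9] [ 460.54 -175.33   68.53]
side gap_mark 0.63 [340.9 113.5] [ 579.27 -174.56  197.69]
side gap_mark 0.57 [383.3 187.8] [ 476.66 -177.46   53.01]
lap_mid 0.49 [266.8   2.9] [ 751.84 -194.8    36.  ]
lap_end 0.64 [ 23.6 270.3] [545.48 127.52  36.  ]
```

View pics/t1.png

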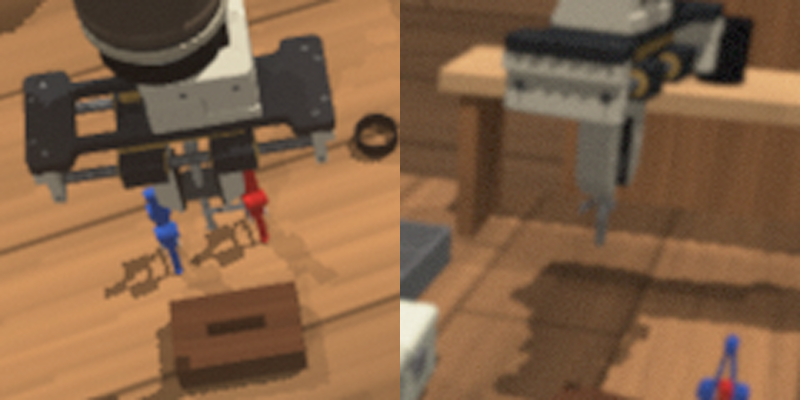

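The tweezers are lifted with the tips shut, at about (600,240) in the right-hand crop, and the stand's slot is empty. Next is the swing to the lap, turning so that the stroke runs along the tool's y.

>>> {"method": "step_arm", "body": {"claw": [-1,-1,-1,-1,-1,-1,-1,-1,-1,-1,-1,-1], "delta_pos": [[-0.1,-0.1,-0.06],[-0.2,-0.25,-0.06],[-0.3,-0.4,-0.06],[-0.4,-0.55,-0.06],[-0.5,-0.7,-0.06],[-0.6,-0.8,-0.06],[-0.7,-0.9,-0.06],[-0.72,-0.95,-0.06],[-0.72,-0.95,-0.06],[-0.72,-0.95,-0.06],[-0.72,-0.95,-0.06],[-0.72,-0.95,-0.06]], "rot": [[0,0,-0.1],[0,0,-0.2],[0,0,-0.3],[0,0,-0.4],[0,0,-0.5],[0,0,-0.6],[0,0,-0.7],[0,0,-0.8],[0,0,-0.9],[0,0,-1],[0,0,-1],[0,0,-1]], "squeeze": 35}}

```text
time_s: 7.73
eef_pos: [473.6, 39.4, 229.8]
eef_rot: [0.911, 0.411, 0.0, 0.0]
wrist_force: [0.7, -0.4, 0.0]
gripper_width: 23.6
finger_force: 35.0
```

```bash
cat > lap.py <<'E'
from h import *
import sys
np.set_printoptions(precision=2,suppress=True)
s=read_state();print(s['eef_pos'],s['joint_positions'],R.from_quat(s['eef_rot']).as_matrix())
w=camera('wrist');save(w,sys.argv[1])
for k in ['lap_start','lap_mid','lap_end']:
    for r in pinpoint(w,k)[:2]: print(k,round(r['score'],2),np.array(r['xy']),onz(w,r['xy'],36,s))
for r in cut_out(w,'lap_base')[:2]:
    c=cloud(w,r['mask'],s)
    for a,b in [(8,19),(30,42)]:
        d=c[(c[:,2]>a)&(c[:,2]<b)]
        if len(d)>9: print(round(r['score'],2),a,len(d),np.median(d,0),cv2.minAreaRect(d[:,:2].astype(np.float32)))
E
python3 lap.py w2.png
```

```text
[473.59  39.41 229.83] [ 0.14  0.23 -0.4   1.91  0.1   1.02 -1.03] [[ 0.66  0.75  0.  ]
 [ 0.75 -0.66 -0.  ]
 [ 0.    0.   -1.  ]]
lap_start 0.71 [201.8  91.7] [478.7  168.28  36.  ]
lap_mid 0.95 [240.9  84.5] [512.84 147.22  36.  ]
lap_end 0.64 [280.1  76.9] [546.94 126.61  36.  ]
0.59 8 1975 [525.77 132.07  12.6 ] ((514.6392822265625, 146.22879028320312), (60.433109283447266, 130.29022216796875), 60.92424392700195)
0.59 30 5133 [513.88 146.87  34.76] ((514.9284057617188, 145.90109252929688), (44.23261260986328, 114.97224426269531), 60.78334045410156)
```

The lap is located: middle (514.5,146.5), long axis at -29.1°, so the start line is at (479.5,166). I'll move above it and descend to about 20 mm over the plate.

>>> {"method": "step_arm", "body": {"claw": [-1,-1,-1,-1,-1,-1,-1,-1,-1,-1,-1], "delta_pos": [[0.12,-0.1,0],[0.25,-0.2,0.05],[0.37,-0.3,0.15],[0.45,-0.36,0.25],[0.49,-0.4,0.35],[0.49,-0.4,0.45],[0.49,-0.4,0.55],[0.49,-0.4,0.6],[0.49,-0.4,0.6],[0.49,-0.4,0.6],[0.49,-0.4,0.6]], "rot": [[0,0,-0.1],[0,0,-0.2],[0,0,-0.2],[0,0,-0.2],[0,0,-0.2],[0,0,-0.2],[0,0,-0.2],[0,0,-0.2],[0,0,-0.2],[0,0,-0.2],[0,0,-0.2]]}}

```text
time_s: 8.9
eef_pos: [478.7, 166.1, 110.7]
eef_rot: [0.863, 0.506, 0.001, 0.0]
wrist_force: [0.1, 0.1, -0.3]
gripper_width: 24.0
finger_force: 35.0
```

```bash
python3 see.py t2.png
```

```text
[478.66 166.14 110.72] [[ 0.49  0.87  0.  ]
 [ 0.87 -0.49  0.  ]
 [ 0.    0.   -1.  ]] [ 0.15  0.13 -0.25] 23.985802624503776 34.9998664855957
scene tip_left 0.63 [211.2 217.8] [ 439.52 -116.32  -61.55]
scene tip_left 0.54 [181.  235.3] [ 469.23 -201.82  -49.09]
scene pad_left 0.71 [177.3 222.8] [ 469.02 -201.39    7.06]
scene pad_left 0.54 [209.9 213.9] [ 439.8  -117.55  -42.65]
scene pad_right 0.53 [202.1 202. ] [ 442.98 -130.42   20.43]
scene gap_mark 0.62 [178.  222.9] [ 468.31 -199.89    4.72]
scene gap_mark 0.45 [207.6 215.9] [ 441.45 -124.45  -45.52]
side tip_left 0.73 [356.8 297. ] [476.4  166.03  63.13]
side tip_right 0.69 [355.2 295.7] [478.72 166.14  64.83]
side tip_right 0.2 [151.7 309.8] [664.42 336.59 140.17]
side pad_left 0.8 [354.1 259.8] [487.16 166.78 124.2 ]
side pad_left 0.51 [331.9 202.4] [521.5  173.2  204.67]
side pad_right 0.55 [148.8 309.3] [664.85 339.88 143.94]
side pad_right 0.49 [368.7 268. ] [467.88 165.85 115.71]
side gap_mark 0.68 [360.1 285.1] [474.76 165.97  84.84]
lap_start 0.76 [283.8 219.7] [480.16 167.43  36.  ]
lap_mid 0.61 [338.3 220.1] [514.37 147.92  36.  ]
lap_end 0.56 [394.4 223.9] [548.57 125.46  36.  ]
```

View pics/t2.png

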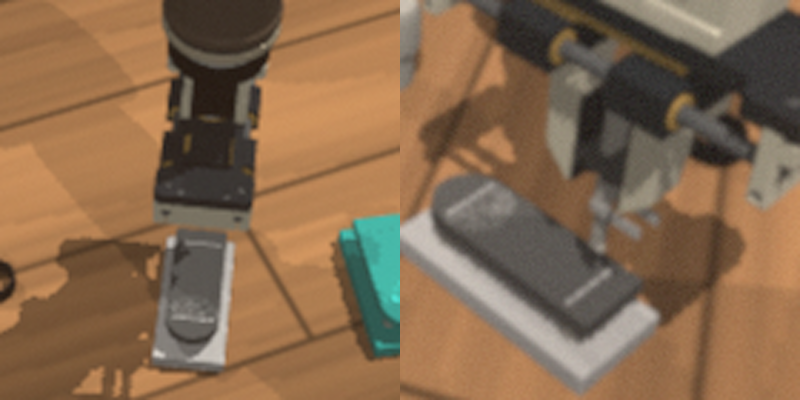

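The tips hang shut over the start line at right-hand crop (598,248), about 25 mm above the plate. I'll descend slowly.

>>> {"method": "step_arm", "body": {"claw": [-1,-1,-1,-1,-1,-1], "delta_pos": [[0,0,0.03],[0,0,0.06],[0,0,0.08],[0,0,0.09],[0,0,0.09],[0,0,0.09]], "rot": [[0,0,0],[0,0,0],[0,0,0],[0,0,0],[0,0,0],[0,0,0]]}}

```text
time_s: 10.2
eef_pos: [477.8, 166.0, 91.5]
eef_rot: [0.863, 0.506, -0.0, -0.0]
wrist_force: [-0.1, 0.9, -0.9]
gripper_width: 23.8
finger_force: 35.0
```

>>> {"method": "step_arm", "body": {"claw": [-1,-1,-1,-1], "delta_pos": [[0,0,0.01],[0,0,0.015],[0,0,0.02],[0,0,0.02]], "rot": [[0,0,0],[0,0,0],[0,0,0],[0,0,0]]}}

```text
time_s: 10.53
eef_pos: [477.9, 165.9, 87.6]
eef_rot: [0.863, 0.506, -0.0, 0.0]
wrist_force: [-0.3, -0.7, -0.7]
gripper_width: 24.2
finger_force: 35.0
```

>>> {"method": "step_arm", "body": {"claw": [-1,-1,-1], "delta_pos": [[0,0,0.01],[0,0,0.01],[0,0,0.01]], "rot": [[0,0,0],[0,0,0],[0,0,0]]}}

```text
time_s: 10.78
eef_pos: [478.1, 166.0, 85.8]
eef_rot: [0.863, 0.506, 0.0, 0.0]
wrist_force: [0.1, 0.5, 0.3]
gripper_width: 23.6
finger_force: 35.0
```

>>> {"method": "step_arm", "body": {"claw": [-1,-1,-1], "delta_pos": [[0,0,0.01],[0,0,0.01],[0,0,0.01]], "rot": [[0,0,0],[0,0,0],[0,0,0]]}}

```text
time_s: 11.03
eef_pos: [478.1, 166.0, 83.8]
eef_rot: [0.863, 0.506, 0.0, 0.0]
wrist_force: [0.4, 0.2, 2.1]
gripper_width: 23.7
finger_force: 35.0
```

>>> {"method": "step_arm", "body": {"claw": [-1,-1,-1], "delta_pos": [[0,0,0.005],[0,0,0.005],[0,0,0.005]], "rot": [[0,0,0],[0,0,0],[0,0,0]]}}

```text
time_s: 11.28
eef_pos: [478.1, 166.0, 82.7]
eef_rot: [0.863, 0.506, 0.0, 0.0]
wrist_force: [0.3, -0.3, 2.0]
gripper_width: 23.9
finger_force: 35.0
```

```bash
python3 see.py t3.png; sed -i 's/.*/&/' look.py; python3 lap.py w3.png|tail -2
```

```text
[478.05 166.04  82.75] [[ 0.49  0.87  0.  ]
 [ 0.87 -0.49  0.  ]
 [ 0.    0.   -1.  ]] [ 0.33 -0.31  1.95] 23.921467483975658 35.000486969947815
scene tip_left 0.54 [179.7 235.5] [ 470.15 -204.97  -46.7 ]
scene tip_left 0.53 [207.6 217.3] [ 441.05 -125.15  -52.06]
scene tip_right 0.66 [220.3 335.9] [ 456.69 -174.29 -787.46]
scene pad_right 0.37 [203.1 198.4] [ 441.27 -126.02   30.78]
scene pad_right 0.35 [319.  201.6] [478.85 167.51 -89.67]
scene gap_mark 0.52 [177.4 225.4] [ 469.18 -202.98   -3.23]
scene gap_mark 0.43 [204.3 210.8] [ 442.24 -129.81  -18.63]
side tip_left 0.59 [357.  311.5] [472.95 165.84  37.  ]
side tip_right 0.58 [355.  308.4] [476.26 165.95  41.86]
side tip_right 0.56 [351.5 276.4] [487.26 166.73  96.62]
side pad_left 0.74 [348.3 277.5] [491.06 167.15  93.93]
side pad_left 0.34 [333.4 310. ] [504.59 169.23  31.95]
side pad_right 0.48 [364.5 282.5] [469.85 165.78  90.73]
side pad_right 0.26 [262.2 181.2] [593.43 210.71 237.33]
side gap_mark 0.8 [357.7 298.6] [474.9  165.9   60.59]
lap_start 0.73 [305.  268.5] [479.32 138.68  36.  ]
lap_start 0.71 [284.2 235.8] [478.45 165.22  36.  ]
lap_mid 0.98 [344.1 229.6] [513.73 150.28  36.  ]
lap_end 0.91 [405.5 232.5] [547.03 129.44  36.  ]
lap_end 0.36 [334.3 220.3] [511.08 158.84  36.  ]
0.67 8 2348 [520.31 293.8   12.48] ((529.8243408203125, 287.2953796386719), (20.056163787841797, 80.50479125976562), 61.47505569458008)
0.67 30 138 [508.15 300.11  33.83] ((510.67327880859375, 299.81597900390625), (3.193267345428467, 14.55671501159668), 70.98617553710938)
```

Force rose from about -0.5 to 2.1 N, so contact is near TCP z=86 and the plate is about 3 mm down. I'll press 0.8 mm more and then do the first half of the stroke.

>>> {"method": "step_arm", "body": {"claw": [-1,-1,-1,-1], "delta_pos": [[0,0,0.004],[0,0,0.004],[0,0,0.004],[0,0,0.004]], "rot": [[0,0,0],[0,0,0],[0,0,0],[0,0,0]]}}

```text
time_s: 12.67
eef_pos: [478.0, 166.0, 81.9]
eef_rot: [0.863, 0.506, 0.0, 0.0]
wrist_force: [0.4, 0.3, 2.6]
gripper_width: 24.1
finger_force: 35.0
```

>>> {"method": "step_arm", "body": {"claw": [-1,-1,-1,-1,-1,-1,-1,-1,-1,-1], "delta_pos": [[0,0.01,0],[0,0.02,0],[0,0.03,0],[0,0.04,0],[0,0.05,0],[0,0.06,0],[0,0.07,0],[0,0.08,0],[0,0.09,0],[0,0.1,0]], "rot": [[0,0,0],[0,0,0],[0,0,0],[0,0,0],[0,0,0],[0,0,0],[0,0,0],[0,0,0],[0,0,0],[0,0,0]]}}

```text
time_s: 13.5
eef_pos: [495.6, 156.1, 81.9]
eef_rot: [0.863, 0.506, -0.0, 0.0]
wrist_force: [-2.9, 1.2, 3.6]
gripper_width: 23.7
finger_force: 35.0
```

Pressure is steady, with a plausible friction drag. I'll continue.

>>> {"method": "step_arm", "body": {"claw": [-1,-1,-1,-1,-1,-1,-1,-1,-1,-1,-1,-1,-1,-1,-1,-1,-1,-1,-1,-1], "delta_pos": [[0,0.01,0],[0,0.02,0],[0,0.03,0],[0,0.04,0],[0,0.05,0],[0,0.06,0],[0,0.07,0],[0,0.08,0],[0,0.09,0],[0,0.1,0],[0,0.11,0],[0,0.12,0],[0,0.13,0],[0,0.14,0],[0,0.15,0],[0,0.16,0],[0,0.17,0],[0,0.18,0],[0,0.19,0],[0,0.2,0]], "rot": [[0,0,0],[0,0,0],[0,0,0],[0,0,0],[0,0,0],[0,0,0],[0,0,0],[0,0,0],[0,0,0],[0,0,0],[0,0,0],[0,0,0],[0,0,0],[0,0,0],[0,0,0],[0,0,0],[0,0,0],[0,0,0],[0,0,0],[0,0,0]]}}

```text
time_s: 15.17
eef_pos: [530.5, 136.6, 81.9]
eef_rot: [0.863, 0.506, 0.0, 0.0]
wrist_force: [-2.3, 1.0, 3.2]
gripper_width: 24.0
finger_force: 35.0
```

>>> {"method": "step_arm", "body": {"claw": [-1,-1,-1,-1,-1,-1,-1,-1,-1,-1,-1,-1], "delta_pos": [[0,0.01,0],[0,0.02,0],[0,0.03,0],[0,0.04,0],[0,0.05,0],[0,0.06,0],[0,0.07,0],[0,0.08,0],[0,0.09,0],[0,0.1,0],[0,0.1,0],[0,0.1,0]], "rot": [[0,0,0],[0,0,0],[0,0,0],[0,0,0],[0,0,0],[0,0,0],[0,0,0],[0,0,0],[0,0,0],[0,0,0],[0,0,0],[0,0,0]]}}

```text
time_s: 16.17
eef_pos: [548.5, 126.5, 82.1]
eef_rot: [0.863, 0.506, 0.0, 0.0]
wrist_force: [0.3, -0.2, 2.3]
gripper_width: 23.5
finger_force: 35.0
```

```bash
python3 see.py t4.png|grep -v scene
```

```text
[548.52 126.53  82.06] [[ 0.49  0.87  0.  ]
 [ 0.87 -0.49 -0.  ]
 [ 0.    0.   -1.  ]] [ 0.29 -0.16  2.3 ] 23.46776221331978 35.00045835971832
side tip_left 0.61 [370.9 219.1] [477.14 123.31 160.98]
side tip_left 0.51 [314.2 280.1] [543.79 125.59  37.78]
side tip_right 0.44 [309.4 282.3] [550.54 126.96  32.45]
side pad_left 0.69 [309.1 249.5] [554.49 127.87  94.2 ]
side pad_left 0.58 [367.6 196.4] [485.8  122.47 192.6 ]
side pad_right 0.66 [392.3 182.8] [459.47 126.09 218.7 ]
side pad_right 0.56 [388.4 198.4] [460.52 125.88 196.77]
side gap_mark 0.62 [314.4 269.1] [544.87 125.8   59.05]
side gap_mark 0.48 [378.5 207.8] [470.21 124.22 180.16]
lap_start 0.74 [162.2 229. ] [483.9  167.65  36.  ]
lap_mid 0.68 [221.7 232.8] [515.42 147.09  36.  ]
lap_end 0.64 [283.4 231.5] [550.04 128.69  36.  ]
```

View pics/t4.png

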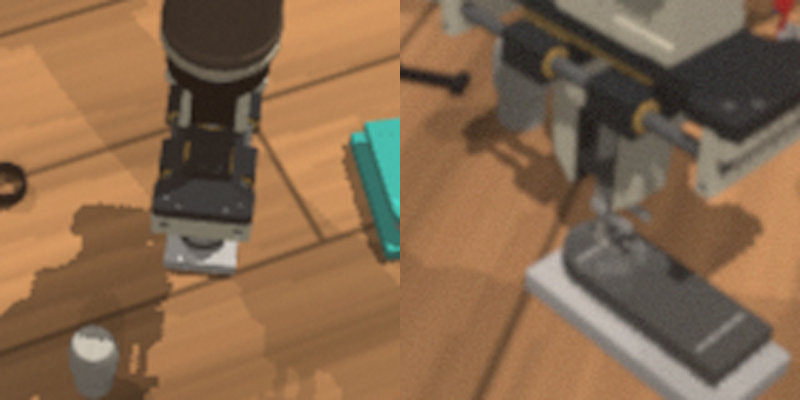

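The stroke is complete: the tips are on the rounded-end line at right-hand crop (608,240), still pressed. Now I'll lift.

>>> {"method": "step_arm", "body": {"claw": [-1,-1,-1,-1,-1,-1,-1,-1,-1,-1], "delta_pos": [[0,0,-0.03],[0,0,-0.1],[0,0,-0.22],[0,0,-0.36],[0,0,-0.5],[0,0,-0.64],[0,0,-0.78],[0,0,-0.86],[0,0,-0.88],[0,0,-0.88]], "rot": [[0,0,0],[0,0,0],[0,0,0],[0,0,0],[0,0,0],[0,0,0],[0,0,0],[0,0,0],[0,0,0],[0,0,0]]}}

```text
time_s: 17.8
eef_pos: [547.6, 127.3, 258.6]
eef_rot: [0.863, 0.506, 0.0, 0.0]
wrist_force: [0.3, 0.3, -1.4]
gripper_width: 23.7
finger_force: 35.0
```

>>> {"method": "step_arm", "body": {"claw": [-1,-1,-1,-1,-1,-1], "delta_pos": [[0,0,0],[0,0,0],[0,0,0],[0,0,0],[0,0,0],[0,0,0]], "rot": [[0,0,0],[0,0,0],[0,0,0],[0,0,0],[0,0,0],[0,0,0]], "squeeze": 15}}

```text
time_s: 18.3
eef_pos: [547.6, 126.9, 257.5]
eef_rot: [0.863, 0.506, -0.0, -0.0]
wrist_force: [0.4, -0.1, 0.1]
gripper_width: 25.1
finger_force: 15.0
```

>>> {"method": "step_arm", "body": {"claw": [-0.45,-0.43,-0.43,-0.42,-0.42,-0.42], "delta_pos": [[0,0,0],[0,0,0],[0,0,0],[0,0,0],[0,0,0],[0,0,0]], "rot": [[0,0,0],[0,0,0],[0,0,0],[0,0,0],[0,0,0],[0,0,0]]}}

```text
time_s: 18.8
eef_pos: [547.8, 126.9, 258.0]
eef_rot: [0.863, 0.506, 0.0, 0.0]
wrist_force: [-0.8, -0.3, -0.4]
gripper_width: 27.0
finger_force: 8.4
```

>>> {"method": "step_arm", "body": {"claw": [-0.4,-0.39,-0.37,-0.36,-0.35,-0.34,-0.33,-0.33,-0.33,-0.33,-0.33,-0.33], "delta_pos": [[0,0,0],[0,0,0],[0,0,0],[0,0,0],[0,0,0],[0,0,0],[0,0,0],[0,0,0],[0,0,0],[0,0,0],[0,0,0],[0,0,0]], "rot": [[0,0,0],[0,0,0],[0,0,0],[0,0,0],[0,0,0],[0,0,0],[0,0,0],[0,0,0],[0,0,0],[0,0,0],[0,0,0],[0,0,0]]}}

```text
time_s: 19.8
eef_pos: [547.8, 126.9, 257.9]
eef_rot: [0.863, 0.506, -0.0, 0.0]
wrist_force: [-1.4, 0.2, -0.7]
gripper_width: 30.7
finger_force: 6.5
```

```bash
python3 see.py t5.png|grep -v lap; python3 - <<'E'
from station import *
import numpy as np
print(np.mean([[ (s:=read_state())['gripper_width'],s['finger_force']] for _ in range(5)],0))
E
```

```text
[547.78 126.92 257.91] [[ 0.49  0.87  0.  ]
 [ 0.87 -0.49 -0.  ]
 [-0.    0.   -1.  ]] [-1.43  0.22 -0.72] 30.732078060820516 6.4656248688697815
scene tip_left 0.69 [178.  234.9] [ 542.23 -209.61   68.18]
scene tip_left 0.48 [209.6 220.2] [ 513.8  -131.34   41.75]
scene pad_left 0.7 [210.3 212.1] [ 512.52 -125.8    70.23]
scene pad_left 0.61 [178.  219.2] [ 537.41 -199.57  118.61]
scene pad_right 0.43 [199.5 201.7] [ 517.24 -144.66  127.37]
scene gap_mark 0.67 [208.  211.9] [ 513.7  -130.92   75.52]
side tip_left 0.59 [316.  174.5] [552.66 127.99 213.84]
side tip_left 0.57 [372.1 199.6] [479.66 123.45 189.75]
side tip_right 0.94 [325.6 178. ] [540.52 125.54 209.94]
side tip_right 0.47 [384.  220.3] [460.78 126.23 164.72]
side pad_left 0.76 [313.2 134.7] [559.34 129.65 266.39]
side pad_left 0.7 [371.7 181.1] [483.77 123.06 214.95]
side pad_right 0.69 [335.1 139.3] [533.52 124.44 262.43]
side pad_right 0.53 [386.3 199. ] [462.84 125.85 195.42]
side gap_mark 0.87 [322.  157.1] [547.07 126.77 238.13]
side gap_mark 0.59 [380.7 187.5] [471.86 124.4  209.03]
[30.70575883  6.46677084]
```

View pics/t5.png

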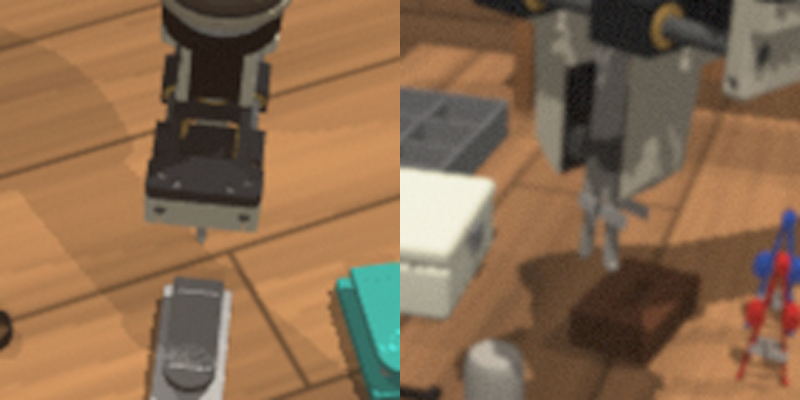

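The tweezers hang upright. The tip gap shows at right-hand crop (585–612,262), and 30.7 mm width with 6.5 N both match the mark. I'll hold for a second and hand in.

>>> {"method": "step_arm", "body": {"claw": [-0.33,-0.33,-0.33,-0.33,-0.33,-0.33,-0.33,-0.33,-0.33,-0.33,-0.33,-0.33,-0.33,-0.33], "delta_pos": [[0,0,0],[0,0,0],[0,0,0],[0,0,0],[0,0,0],[0,0,0],[0,0,0],[0,0,0],[0,0,0],[0,0,0],[0,0,0],[0,0,0],[0,0,0],[0,0,0]], "rot": [[0,0,0],[0,0,0],[0,0,0],[0,0,0],[0,0,0],[0,0,0],[0,0,0],[0,0,0],[0,0,0],[0,0,0],[0,0,0],[0,0,0],[0,0,0],[0,0,0]]}}

```text
time_s: 21.77
eef_pos: [547.8, 126.9, 257.9]
eef_rot: [0.863, 0.506, -0.0, 0.0]
wrist_force: [0.2, 0.8, -0.9]
gripper_width: 30.9
finger_force: 6.5
```

```bash
python3 -c "
from station import *
print(finish_job())"
```

```text
the job is handed in; nothing more can be done
None
```

I handed the job in at about 22 s: the stroke ran line to line under light pressure, and the tweezers are held upright about 20 cm up at close to the 12 mm gap (30.9 mm over the pads, 6.5 N); no verdict came back.

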